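Wind and set the soak timer

TASK

The round soak timer stands loose on the bench: wind its stiff dial clockwise all the way to the stop, then turn it back until the dial's pointer lines up with the little index tab on the collar, and let go. Hold the timer down as you turn so that it neither spins nor wanders on the bench, but never press on it with more than about 30 N. Leave the index tab and the things around the timer as they are.

Things in the scene. Friction and masses are not known exactly. Their poses are not given: they have to be found in the camera images.
- timer: Free-standing timer, loose on the bench: a grey round housing 116 mm in diameter, its top 46 mm high, about 0.5 kg with its black dial, on four rubber feet 46 mm from its axis. Origin: centre of the underside, z up along the dial's axis. The dial is stiffer than the feet's grip: unless pushed down (some 15 to 25 N, through the dial) as the dial is turned, the whole timer spins instead.
- timer_rim (a point): Point on the side of the housing, 58 mm from its axis along the timer's x axis, 27 mm above the bench; shows whether the timer has spun.
- dial (a joint): Turn of the dial relative to the housing, rad, growing clockwise seen from above, from 0 to the stop at 1.5; stays where left. The pointer stands at 0.75 minus this value, counter-clockwise from the timer's x axis. Keeping it moving takes about 0.35 N m either way; at the stop, a twist beyond roughly 0.5 N m can spin even the pressed timer.
- dial_grip (a point): On the dial's axis, 76 mm above the bench, 20 mm above the skirt. The grip bar is 50 mm long, 16 mm thick, 30 mm high (56 to 86 mm above the bench) and stands on the dial's round skirt, 70 mm in diameter, upper face at 56 mm; fingertips may rest on the skirt. x runs along the bar to the pointer (end with a wedge at its foot and a white line on top), z up.
- index (a joint): Setting of the dark steel index collar relative to the housing, rad, same zero and sense as the dial: the pointer is lined up with the tab when both joints read the same. Somewhere between 0.5 and 1.0; to be left alone.
- index_tab (a point): Top of the index tab, an aluminium block 16 x 8 mm standing 7 mm up from the housing top (3 mm below the skirt's upper face), centred 46 mm from the timer's axis, just outside the dial's skirt. Its x axis points outwards from the timer's axis.
- table: The dark steel bench top, z = 0.
- squeeze_bottle: Bystander: white squeeze bottle, 60 mm in diameter, 160 mm high. Origin: centre of the underside.
- jacks: Bystander: steel glassblower's jacks (big tweezers) lying flat, 250 mm long along its x, 56 mm wide, 12 mm high. Origin: below the middle.
- cherry_block: Bystander: dark wooden block 70 x 60 x 40 mm. Origin: centre of the underside.

How it is judged:
By the outcome, as a careful person would: the job done as asked, in the order asked, and still so for the second after the job is handed in, with the robot touching nothing.
It also fails if it takes over 64 s, if anything falls off the work surface, if the arm or the gripper's body presses on something with over 40 N, if the wrist force passes 120 N, or if a joint passes its speed limit or range.

ROBOT

A 7-joint arm with a two-finger parallel gripper is mounted at the origin on the work surface. World frame = base frame: x ahead of the robot, y to its left, z up, the work surface at z = 0. Lengths are in m, angles in rad, forces in N, time in s.
With the tool pointing down it reaches from about 0.425 to 0.875 m from the base axis. Payload 4.7 kg.
Tool frame: the origin (TCP) lies midway between the tips of the shut fingers; the grasp point (between the pads) lies 19 mm behind it; z points along the fingers, y is the line along which they close (so a half turn about z gives the same grasp; the last joint's range is limited). The gripper opens to 87 mm and grips with 3 to 60 N. Pads are 19 mm wide; open, the fingers measure 117 mm over their backs; the gripper's body (75 mm by 190 mm) begins 51 mm behind the grasp point.
Start: joints at [-1.322, 0.321, -0.07, 1.45, 0.023, 1.371, -0.057], TCP at [0.151, 0.632, 0.223] pointing down, gripper open.
Joint ranges: [-2.86, 2.86], [-0.3, 2.09], [-1.38, 1.24], [0.06, 2.45], [-1.56, 4.7], [0.09, 2.05], [-2.69, 2.69]. Speed limits (rad/s): [2.57, 2.57, 3.14, 3.14, 3.14, 3.14, 3.14].

INTERFACE

Orientations are given as a rotation vector (axis times angle).
In Python, from bench import ctrl gives the robot as it stands. The module is installed in compiled form; this text tells all that it offers.
- The arm moves only by the shell command python3 -m handwheel 'ROWS' [FORCE]. ROWS is JSON, a list of rows, each a list of 7 numbers: the finger opening in m, from 0 to 0.087, then the shift along the tool's x, y, z in m, then the turn, a rotation vector about the tool's x, y, z in degrees. A call has 1 to 12 rows; each row shifts and turns the commanded pose from where the row before left it, along the tool's axes as they then stand; what a row does not reach is not made up. A row lasts 1/8 s, in which the tool goes at most 62.5 mm and 10.7 degrees, less where a joint would pass 70% of its speed; a pose out of reach is approached as far as the arm can. A call is refused whole if a number of a shift passes 0.0625 or a number of a turn 10.7, either way. A call with a gripper value outside its range is refused whole. The fingers move at their own pace and stop on an object; FORCE is the grip in N (left out, the last holds). Time passes only in rows, so rows that do not move let the fingers close. It gives the time, the measured TCP pose, the force, the opening and the grip force at its end, in the units of the state.
- ctrl.get_state(): the state, without advancing time (a new reading comes with each control period).
- ctrl.get_image(name): name is "scene" or "top" or "wrist"; returns (picture, depth): 400x640x3 uint8, blue, green, red; 400x640 float32, m along the optical axis (not along the pixel's ray), 0 where there is no reading.
- ctrl.camera_info(name): a dict with "intrinsics" (3x3 intrinsics, pixels), "R" (3x3) and "t" (3): a world point X has camera coordinates R X + t. Camera axes: x right, y down, z forward; pixel columns grow to the right and rows downward; lengths in m; the calibration is good to about 2 mm. A picture is of the moment at which its call begins: read the wrist's pose just before it. camera_info takes no time and is no camera call; for the wrist camera it gives the pose at the moment of the call.
- ctrl.close_job(): hands the job in; it is judged then, once.
The state is a dict: "time": time; "joint_positions": joint angles; "qd": joint speeds; "joint_torque": joint torques, N m; "position": TCP position; "tool_rot": TCP orientation; "ft_force": force on the tool from outside, world axes, zero at the start; "torque": the same for the moment, N m; "grip_width": opening from 0.0 (shut) to 1.0 (fully open); "grip_force": force on a finger pad.
Only numpy, scipy, OpenCV 4.12 (cv2) and the standard library are available. Lean on these libraries where they do the work, as an engineer would, in place of code of your own. Each camera call takes 0.05 s, during which the arm holds its last target. There are 200 camera calls.

## Working session

There is one attempt and no reset: what is moved stays moved. The work goes in short steps, Python scripts to look and compute and a shell command to move; the robot and the scene stay as the last step left them, time stands still between calls to the robot, and variables do not carry over. Pictures are saved under pics/ and viewed, at most 10 in all, crops included, and the job is handed in when it is done.

```bash
mkdir -p pics; python3 - <<'E'
from bench import ctrl
import cv2,numpy as np
s=ctrl.get_state();print({k:np.round(v,3) for k,v in s.items()})
for n in("top","scene"):
    im,d=ctrl.get_image(n);np.savez(f"pics/{n}0.npz",im=im,d=d,**ctrl.camera_info(n));cv2.imwrite(f"pics/{n}0.png",im)
    print(n,{k:np.round(v,3).tolist() for k,v in ctrl.camera_info(n).items()})
E
```

```text
{'time': np.float64(0.0), 'joint_positions': array([-1.322,  0.322, -0.07 ,  1.452,  0.023,  1.371, -0.057]), 'qd': array([-0.001, -0.002,  0.001,  0.001, -0.   ,  0.001,  0.002]), 'joint_torque': array([-0.0000e+00, -4.9130e+01, -4.0400e-01, -3.1254e+01, -6.4000e-02,
        4.4000e-02,  0.0000e+00]), 'position': array([0.151, 0.632, 0.221]), 'tool_rot': array([-3.68e-01, -3.12e+00,  3.00e-03]), 'ft_force': array([ 0.227, -0.12 ,  0.288]), 'torque': array([0.047, 0.042, 0.009]), 'grip_force': np.float64(0.0), 'grip_width': np.float64(1.003)}
top {'intrinsics': [[438.057, 0.0, 318.531], [0.0, 438.057, 191.126], [0.0, 0.0, 1.0]], 'R': [[0.02, -1.0, -0.002], [-0.994, -0.019, -0.108], [0.108, 0.005, -0.994]], 't': [0.06, 0.605, 0.873]}
scene {'intrinsics': [[392.856, 0.0, 318.434], [0.0, 392.856, 197.918], [0.0, 0.0, 1.0]], 'R': [[0.853, 0.522, -0.007], [0.33, -0.55, -0.767], [-0.404, 0.652, -0.642]], 't': [-0.542, -0.126, 1.199]}
```

View pics/top0.png

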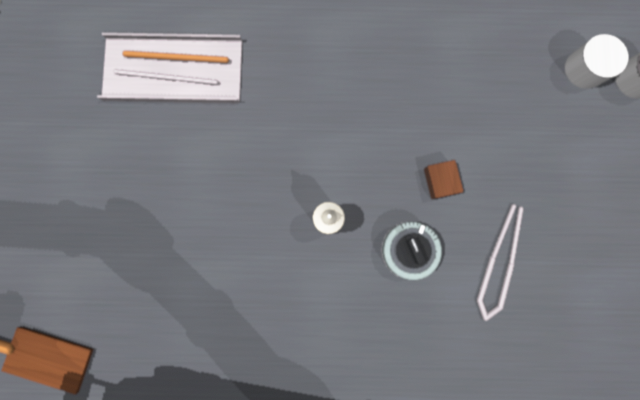

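The timer is at about (413,251), with its pointer towards the top left. The bottle is at (328,217), the block at (444,179) and the jacks around (500,262). Next I'll measure and zoom in.

```bash
cat > h.py <<'E'
import numpy as np,cv2
def ray(c,u,v):
    d=np.linalg.inv(c["intrinsics"])@[u,v,1.];R=np.array(c["R"]);return -R.T@c["t"],R.T@d
def atz(c,u,v,z):
    o,d=ray(c,u,v);return o+d*(z-o[2])/d[2]
def ondepth(c,u,v,dep):
    o,d=ray(c,u,v);return o+d*dep
def cloud(c,dep):
    v,u=np.mgrid[:400,:640];K=c["intrinsics"];R=np.array(c["R"])
    P=np.stack([(u-K[0][2])/K[0][0]*dep,(v-K[1][2])/K[1][1]*dep,dep],-1)
    return (P-np.array(c["t"]))@R
E
python3 - <<'E'
from h import *
c=dict(np.load("pics/top0.npz"));P=cloud(c,c["d"])
for n,u,v,z in(("timer",413,251,.046),("bottle",328,217,.16),("block",444,179,.04),("jackhinge",486,316,.01),("jacktip",517,207,.01)):print(n,atz(c,u,v,z).round(3),P[v,u].round(3))
q=P[215:290,375:450].reshape(-1,3)
for lo,hi in((.04,.05),(.052,.06),(.08,.092)):
    m=q[(q[:,2]>lo)&(q[:,2]<hi)];print(lo,len(m),m.mean(0).round(4),m.min(0).round(3),m.max(0).round(3))
a=cv2.resize(c["im"][205:297,365:461],None,fx=6,fy=6,interpolation=cv2.INTER_CUBIC);cv2.imwrite("pics/topcrop.png",a)
E
```

```text
timer [ 0.486 -0.12   0.046] [ 0.486 -0.112  0.084]
bottle [0.545 0.053 0.16 ] [0.545 0.053 0.16 ]
block [ 0.633 -0.186  0.04 ] [ 0.633 -0.185  0.041]
jackhinge [ 0.355 -0.277  0.01 ] [ 0.356 -0.277  0.011]
jacktip [ 0.581 -0.347  0.01 ] [ 0.582 -0.353 -0.002]
0.04 1516 [ 0.4855 -0.1166  0.0462] [ 0.43  -0.176  0.04 ] [ 0.544 -0.062  0.05 ]
0.052 705 [ 0.4872 -0.1179  0.0554] [ 0.446 -0.153  0.052] [ 0.536 -0.079  0.06 ]
0.08 224 [ 0.4861 -0.1186  0.0853] [ 0.462 -0.135  0.081] [ 0.511 -0.103  0.089]
```

View pics/topcrop.png

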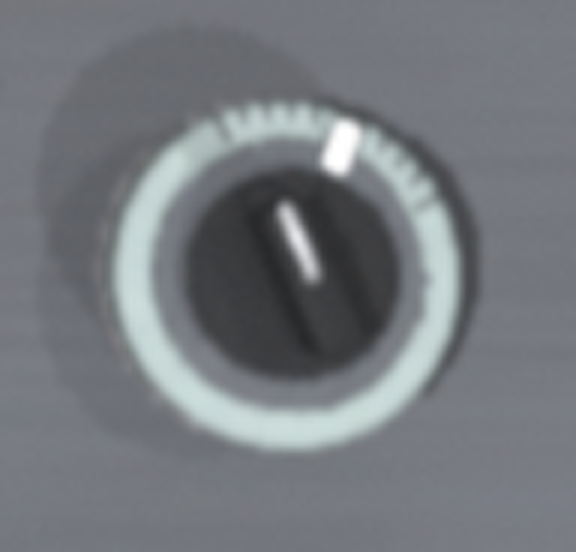

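The line on the dial runs from (317,280) to (283,203) in the crop, and the tab is at (340,147), clockwise of the pointer. The fitted centre is about (0.4865, -0.1185), and the heights match the stated values. I'll move above the timer.

```bash
python3 -m handwheel '[[0.087,-0.042,-0.0335,0,0,0,0],[0.087,-0.042,-0.0335,0,0,0,0],[0.087,-0.042,-0.0335,0,0,0,0],[0.087,-0.042,-0.0335,0,0,0,0],[0.087,-0.042,-0.0335,0,0,0,0],[0.087,-0.042,-0.0335,0,0,0,0],[0.087,-0.042,-0.0335,0,0,0,0],[0.087,-0.042,-0.0335,0,0,0,0],[0.087,-0.042,-0.0335,0,0,0,0],[0.087,-0.0174,-0.05,0,0,0,0],[0.087,-0.0174,-0.05,0,0,0,0],[0.087,-0.0174,-0.05,0,0,0,0]]'
python3 -m handwheel '[[0.087,-0.0174,-0.05,0,0,0,0],[0.087,-0.0174,-0.05,0,0,0,0],[0.087,-0.0174,-0.05,0,0,0,0],[0.087,-0.0174,-0.05,0,0,0,0],[0.087,0,0,0,0,0,0],[0.087,0,0,0,0,0,0]]'
python3 - <<'E'
from bench import ctrl
from h import *
from scipy.spatial.transform import Rotation as Ro
s=ctrl.get_state();print(s["joint_positions"].round(3),s["position"],Ro.from_rotvec(s["tool_rot"]).as_matrix().round(3).tolist(),s["ft_force"])
c=ctrl.camera_info("wrist");im,d=ctrl.get_image("wrist");np.savez("pics/w1.npz",im=im,d=d,**c);cv2.imwrite("pics/w1.png",im)
print(-np.array(c["R"]).T@c["t"])
im,d=ctrl.get_image("top")
np.savez("pics/top1.npz",im=im,d=d,**ctrl.camera_info("top"))
E
```

```text
time: 1.6
position: [0.4644, 0.0911, 0.2222]
tool_rot: [-0.368, -3.12, -0.0]
ft_force: [1.2, 0.9, -0.4]
grip_width: 1.002
grip_force: 0.0
time: 2.35
position: [0.4856, -0.1169, 0.2222]
tool_rot: [-0.368, -3.119, -0.001]
ft_force: [-0.3, 1.1, -0.8]
grip_width: 0.997
grip_force: 0.0
[-0.491 -0.022  0.672  1.836  0.014  1.323  1.514] [ 0.48555179 -0.11694035  0.2221873 ] [[-0.973, 0.232, -0.001], [0.232, 0.973, 0.001], [0.001, 0.001, -1.0]] [-0.32530706  1.07557688 -0.77775265]
[ 0.41706331 -0.10023657  0.38516969]
```

View pics/w1.png

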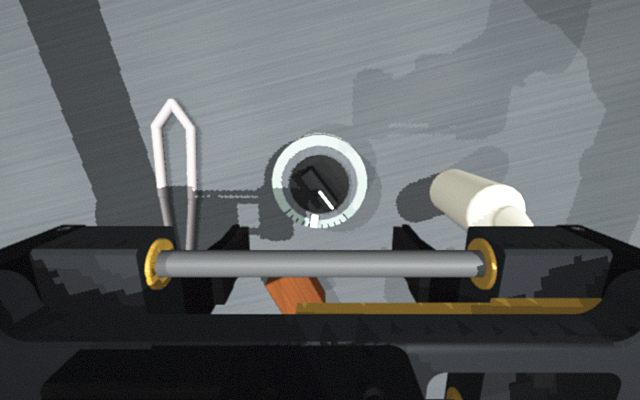

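The dial is clearly visible at (320,178): the white line runs from (320,192) to (332,208), and the tab is at (314,221). I'll measure all of them precisely.

```bash
cat >> h.py <<'E'
def measure(c,u0,u1,v0,v1,save=None):
    """fit centre (housing rim), line and tab azimuths via height bands"""
    P=cloud(c,c["d"]);S=np.s_[v0:v1,u0:u1];p=P[S].reshape(-1,3);im=c["im"][S].reshape(-1,3).astype(int)
    b=im.min(1)
    if save: cv2.imwrite(save,cv2.resize(c["im"][S],None,fx=5,fy=5,interpolation=cv2.INTER_CUBIC))
    bar=p[(p[:,2]>.078)&(p[:,2]<.092)]
    hs=p[(p[:,2]>.042)&(p[:,2]<.0485)]
    from scipy.optimize import least_squares
    hull=cv2.convexHull((hs[:,:2]).astype(np.float32))[:,0]
    r=least_squares(lambda x:np.hypot(*(hull-x[:2]).T)-x[2],[hs[:,0].mean(),hs[:,1].mean(),.058],loss="soft_l1",f_scale=.001)
    C=r.x[:2];print("centre",C.round(4),"r",r.x[2].round(4))
    m,(w,V)=bar.mean(0),np.linalg.eigh(np.cov(bar[:,:2].T));a=V[:,1]
    print("bar",len(bar),m.round(4),"az",np.degrees(np.arctan2(a[1],a[0])).round(1),"len",np.ptp((bar[:,:2]-m[:2])@a).round(3))
    rr=np.hypot(*(p[:,:2]-C).T)
    ln=p[(p[:,2]>.076)&(b>150)&(rr<.04)]
    if len(ln)>5:
        V=np.linalg.eigh(np.cov(ln[:,:2].T))[1][:,1];d=ln[:,:2].mean(0)-C;V=V*np.sign(V@d)
        print("line",len(ln),ln.mean(0).round(4),"az PCA",np.degrees(np.arctan2(V[1],V[0])).round(1),"az from C",np.degrees(np.arctan2(d[1],d[0])).round(1))
    tb=p[(p[:,2]>.0505)&(p[:,2]<.06)&(rr>.0375)&(rr<.056)]
    if len(tb):
        d=np.median(tb[:,:2],0)-C;print("tab",len(tb),tb.mean(0).round(4),"r",np.hypot(*d).round(4),"az",np.degrees(np.arctan2(d[1],d[0])).round(1))
E
python3 - <<'E'
from h import *
print("wrist");measure(dict(np.load("pics/w1.npz")),262,380,120,238,"pics/w1c.png")
print("top0");measure(dict(np.load("pics/top0.npz")),375,450,215,290)
E
```

```text
wrist
centre [ 0.4853 -0.1179] r 0.0573
bar 701 [ 0.4842 -0.118   0.0863] az -156.5 len 0.05
line 88 [ 0.4961 -0.1136  0.0871] az PCA 24.1 az from C 21.8
tab 156 [ 0.505  -0.1274  0.0523] r 0.0404 az -23.4
top0
centre [ 0.4864 -0.1188] r 0.0572
bar 231 [ 0.4862 -0.1184  0.0851] az -156.7 len 0.05
line 28 [ 0.498  -0.1144  0.0855] az PCA 23.3 az from C 20.6
tab 64 [ 0.5069 -0.1252  0.0521] r 0.0394 az -23.7
```

View pics/w1c.png

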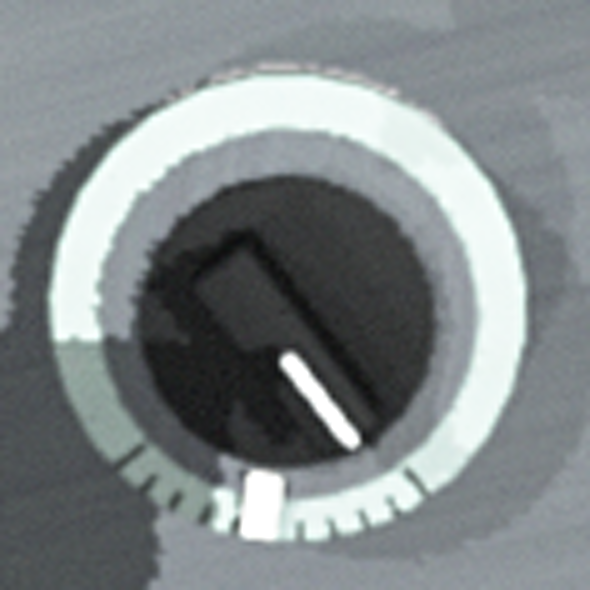

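```bash
python3 - <<'E'
from h import *
c=dict(np.load("pics/w1.npz"));C=np.array([.4853,-.1179])
for n,u,v,z in(("tab",264,506,.053),("tab in",265,474,.053),("tab out",261,538,.053),("tick0",417,480,.046),("tickN",128,458,.046)):
    p=atz(c,262+u/5,120+v/5,z);d=p[:2]-C;print(n,p.round(4),np.hypot(*d).round(4),np.degrees(np.arctan2(d[1],d[0])).round(1))
E
```

```text
tab [ 0.529 -0.134  0.053] 0.0466 -20.2
tab in [ 0.5211 -0.1318  0.053 ] 0.0384 -21.3
tab out [ 0.5369 -0.1367  0.053 ] 0.0549 -20.0
tick0 [ 0.5336 -0.0961  0.046 ] 0.053 24.3
tickN [ 0.5113 -0.1645  0.046 ] 0.0534 -60.8
```

The centre, radii and bar length all agree with the task. The results:
- **Pointer:** azimuth about 23.7°, so the dial is near 0.
- **Timer x axis:** about -18.3°, from the ticks.
- **Stop:** about -61°.
- **Tab:** about -20.2°.

I'll align with the bar and descend most of the way.

```bash
python3 -m handwheel '[[0.04,0,-0.001,0,0,0,-9.25],[0.04,0,0,0,0,0,-9.25],[0.04,0,0,0,0,0,-9.25],[0.04,0,0,0,0,0,-9.25],[0.04,0,0,0.04,0,0,0],[0.04,0,0,0.04,0,0,0],[0.04,0,0,0.025,0,0,0],[0.04,0,0,0,0,0,0],[0.04,0,0,0,0,0,0]]' 30
python3 - <<'E'
from bench import ctrl
from h import *
from scipy.spatial.transform import Rotation as Ro
s=ctrl.get_state();R=Ro.from_rotvec(s["tool_rot"]).as_matrix();print(s["joint_positions"].round(3),s["position"].round(4),R[:,2].round(3),"y az",np.degrees(np.arctan2(R[1,1],R[0,1])),s["ft_force"],s["torque"])
c=ctrl.camera_info("wrist");im,d=ctrl.get_image("wrist");np.savez("pics/w2.npz",im=im,d=d,**c);cv2.imwrite("pics/w2.png",im)
E
```

```text
time: 3.58
position: [0.4864, -0.118, 0.1186]
tool_rot: [-0.643, 3.074, -0.0]
ft_force: [0.9, 0.2, 0.4]
grip_width: 0.462
grip_force: 0.0
[-0.479  0.086  0.7    1.968 -0.062  1.107  2.23 ] [ 0.4864 -0.118   0.1186] [ 0.001  0.    -1.   ] y az 113.63097538666823 [0.86198371 0.22198195 0.44288973] [ 0.04190291 -0.01635978  0.00381151]
```

View pics/w2.png

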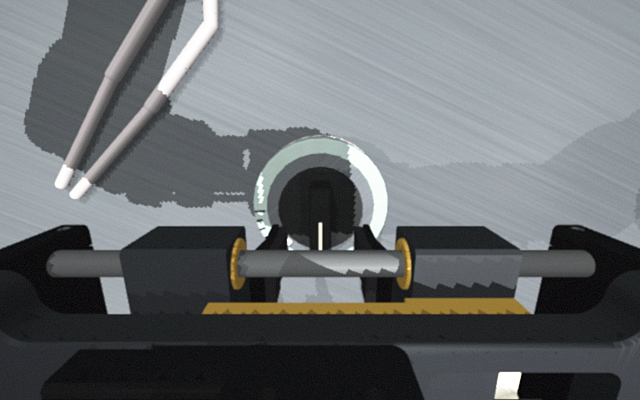

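The bar is upright at u≈320, centred between the fingers (279 and 362). I'll descend and grip lightly above the skirt.

```bash
python3 -m handwheel '[[0.04,0,0,0.03,0,0,0],[0.04,0,0,0.02,0,0,0],[0.04,0,0,0.007,0,0,0],[0.04,0,0,0,0,0,0],[0.01,0,0,0,0,0,0],[0.01,0,0,0,0,0,0],[0.01,0,0,0,0,0,0],[0.01,0,0,0,0,0,0]]' 30
```

```text
time: 4.62
position: [0.4858, -0.1187, 0.0609]
tool_rot: [-0.641, 3.075, 0.0]
ft_force: [-0.8, 0.2, 2.4]
grip_width: 0.182
grip_force: 30.0
```

```bash
python3 -m handwheel '[[0.01,0,0,0.001,0,0,0],[0.01,0,0,0,0,0,0],[0.01,0,0,0,0,0,0]]'; python3 -m handwheel '[[0.01,0,0,0.001,0,0,0],[0.01,0,0,0,0,0,0],[0.01,0,0,0,0,0,0]]'
```

```text
time: 5.0
position: [0.486, -0.1187, 0.0607]
tool_rot: [-0.641, 3.075, 0.001]
ft_force: [-2.3, 1.1, 10.4]
grip_width: 0.183
grip_force: 30.0
time: 5.38
position: [0.4861, -0.1187, 0.0606]
tool_rot: [-0.641, 3.075, 0.002]
ft_force: [-5.2, 1.3, 16.9]
grip_width: 0.181
grip_force: 30.0
```

```bash
python3 -m handwheel '[[0.01,0.0006,0,0.0005,0,0,0],[0.01,0,0,0,0,0,0],[0.01,0,0,0,0,0,5],[0.01,0,0,0,0,0,5],[0.01,0,0,0,0,0,0]]'; python3 -c "
from bench import ctrl;s=ctrl.get_state();print(s['torque'],s['ft_force'])"
```

```text
time: 6.0
position: [0.4861, -0.1187, 0.0605]
tool_rot: [-0.371, 3.118, 0.002]
ft_force: [-6.3, 1.3, 19.7]
grip_width: 0.18
grip_force: 30.0
[0.45582675 1.41746138 0.08371038] [-6.25627827  1.31718528 19.72066283]
```

```bash
python3 - <<'E'
from bench import ctrl
from h import *
c=ctrl.camera_info("wrist");im,d=ctrl.get_image("wrist");np.savez("pics/w3.npz",im=im,d=d,**c)
c2=ctrl.camera_info("scene");im2,d2=ctrl.get_image("scene");X=np.array(c2["R"])@[.486,-.119,.06]+c2["t"];uv=(np.array(c2["intrinsics"])@X)[:2]/X[2];u,v=uv.astype(int);print(u,v)
u=max(u,50);a=cv2.resize(im2[max(v-40,0):v+40,u-50:u+50],(500,400),interpolation=2)
o=np.load("pics/scene0.npz")["im"];b=cv2.resize(o[max(v-40,0):v+40,u-50:u+50],(250,200),interpolation=2)
w=cv2.resize(im[90:290,170:470],(600,400)); w=cv2.resize(w,(500,333))
can=np.zeros((600,750,3),np.uint8);can[:200,500:]=b;can[:400,:500]=a
w=cv2.resize(im[110:250,200:440],(343,200));can[400:600,:343]=w
cv2.imwrite("pics/s3.png",can)
E
```

```text
234 221
```

View pics/s3.png

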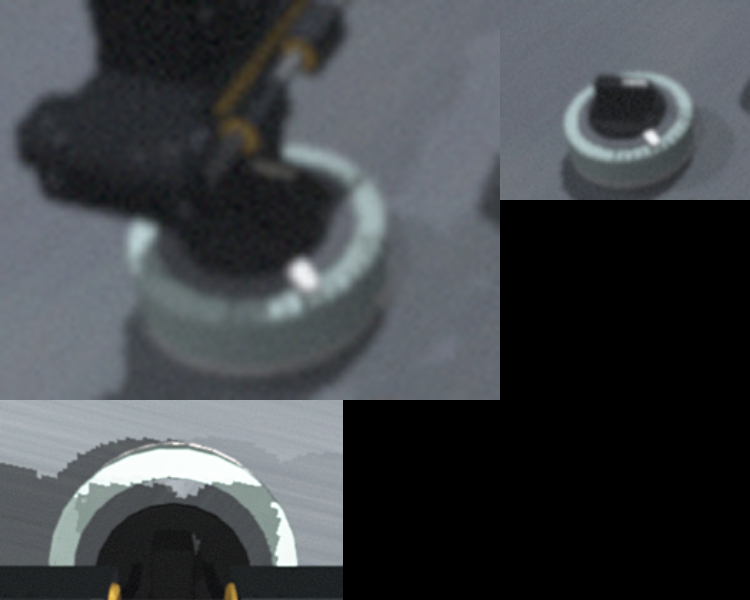

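The tab sits at (303,275) in the crop, the same as in the inset from before, so the dial turns and the housing holds. I'll keep winding.

```bash
cat > chk.py <<'E'
from bench import ctrl
from h import *
from scipy.spatial.transform import Rotation as Ro
def tab(c,im):
    g=im[222:250,230:262].min(2).astype(float);w=np.clip(g-200,0,None)
    if w.sum()==0: return g.max()
    v,u=np.mgrid[222:250,230:262];u,v=(w*u).sum()/w.sum(),(w*v).sum()/w.sum()
    p=atz(c,u,v,.053)[:2];d=p-[.486,-.1185];return round(u,2),round(v,2),p.round(4),np.degrees(np.arctan2(d[1],d[0])).round(2)
if __name__=="__main__":
    s=ctrl.get_state();R=Ro.from_rotvec(s["tool_rot"]).as_matrix()
    print("bar az",np.degrees(np.arctan2(R[1,1],R[0,1]))-90,"T",s["torque"].round(3),"F",s["ft_force"].round(1),"q7",s["joint_positions"][6].round(3))
    c=ctrl.camera_info("scene");print("tab",tab(c,ctrl.get_image("scene")[0]),"start",tab(c,np.load("pics/scene0.npz")["im"]))
E
python3 -m handwheel '[[0.01,0,0,0,0,0,5],[0.01,0,0,0,0,0,5],[0.01,0,0,0,0,0,5],[0.01,0,0,0,0,0,5],[0.01,0,0,0,0,0,5],[0.01,0,0,0,0,0,5]]'; python3 chk.py
```

```text
time: 6.85
position: [0.4861, -0.1186, 0.0605]
tool_rot: [0.451, 3.108, 0.003]
ft_force: [-6.0, 1.9, 19.8]
grip_width: 0.178
grip_force: 30.0
bar az -16.52764509384278 T [0.422 1.411 0.353] F [-6.   1.9 19.8] q7 1.614
tab 130.0 start (np.float64(244.37), np.float64(235.6), array([ 0.5285, -0.1358]), np.float64(-22.12))
```

```bash
python3 -m handwheel '[[0.01,0,0,0,0,0,5],[0.01,0,0,0,0,0,5],[0.01,0,0,0,0,0,5],[0.01,0,0,0,0,0,5],[0.01,0,0,0,0,0,5],[0.01,0,0,0,0,0,5],[0.01,0,0,0,0,0,5]]'; python3 chk.py;  python3 -m handwheel '[[0.01,0,0,0,0,0,2],[0.01,0,0,0,0,0,2],[0.01,0,0,0,0,0,2]]'; python3 chk.py
```

```text
time: 7.78
position: [0.4862, -0.1185, 0.0605]
tool_rot: [1.365, 2.829, 0.004]
ft_force: [-5.3, 3.2, 21.7]
grip_width: 0.182
grip_force: 30.0
bar az -51.52600347146521 T [0.469 1.411 0.33 ] F [-5.3  3.2 21.7] q7 1.027
tab (np.float64(244.86), np.float64(236.23), array([ 0.5307, -0.1367]), np.float64(-22.2)) start (np.float64(244.37), np.float64(235.6), array([ 0.5285, -0.1358]), np.float64(-22.12))
time: 8.2
position: [0.4863, -0.1185, 0.0605]
tool_rot: [1.509, 2.755, 0.004]
ft_force: [-5.9, 2.7, 21.1]
grip_width: 0.18
grip_force: 30.0
bar az -57.42334705469655 T [0.433 1.333 0.38 ] F [-5.9  2.7 21.1] q7 0.929
tab (np.float64(244.72), np.float64(236.13), array([ 0.5302, -0.1366]), np.float64(-22.32)) start (np.float64(244.37), np.float64(235.6), array([ 0.5285, -0.1358]), np.float64(-22.12))
```

Still holding. Now I'll take one-degree steps towards the stop and watch the torque.

```bash
python3 -m handwheel '[[0.01,0,0,0,0,0,1],[0.01,0,0,0,0,0,1]]'; python3 chk.py;  python3 -m handwheel '[[0.01,0,0,0,0,0,1]]'; python3 chk.py|head -1; python3 -m handwheel '[[0.01,0,0,0,0,0,0.7]]'; python3 chk.py
```

```text
time: 8.5
position: [0.4863, -0.1184, 0.0605]
tool_rot: [1.556, 2.729, 0.004]
ft_force: [-5.8, 2.7, 21.7]
grip_width: 0.182
grip_force: 30.0
bar az -59.38910023581168 T [0.511 1.416 0.316] F [-5.8  2.7 21.7] q7 0.897
tab (np.float64(244.73), np.float64(236.23), array([ 0.5305, -0.1369]), np.float64(-22.47)) start (np.float64(244.37), np.float64(235.6), array([ 0.5285, -0.1358]), np.float64(-22.12))
time: 8.68
position: [0.4862, -0.1185, 0.0605]
tool_rot: [1.58, 2.715, 0.004]
ft_force: [-6.5, 2.4, 21.7]
grip_width: 0.182
grip_force: 30.0
bar az -60.39245338640423 T [0.505 1.499 0.38 ] F [-6.5  2.4 21.7] q7 0.88
time: 8.85
position: [0.4863, -0.1185, 0.0605]
tool_rot: [1.596, 2.706, 0.004]
ft_force: [-4.9, 3.0, 21.3]
grip_width: 0.181
grip_force: 30.0
bar az -61.076586545269635 T [0.466 1.397 0.35 ] F [-4.9  3.  21.3] q7 0.869
tab (np.float64(244.8), np.float64(236.36), array([ 0.5308, -0.1371]), np.float64(-22.54)) start (np.float64(244.37), np.float64(235.6), array([ 0.5285, -0.1358]), np.float64(-22.12))
```

```bash
for i in 1; do python3 -m handwheel '[[0.01,0,0,0,0,0,0.6]]'|head -1; python3 chk.py|head -1; python3 -m handwheel '[[0.01,0,0,0,0,0,0.6]]'|head -1; python3 chk.py; done
```

```text
time: 9.02
bar az -61.66997361472232 T [0.484 1.363 0.361] F [-6.3  2.5 21.6] q7 0.859
time: 9.2
bar az -62.27328023202515 T [0.491 1.378 0.383] F [-5.6  1.1 21.4] q7 0.849
tab (np.float64(244.84), np.float64(236.37), array([ 0.5309, -0.1371]), np.float64(-22.48)) start (np.float64(244.37), np.float64(235.6), array([ 0.5285, -0.1358]), np.float64(-22.12))
```

```bash
python3 -m handwheel '[[0.01,0,0,0,0,0,0.6]]'|head -1; python3 chk.py|head -1; python3 -m handwheel '[[0.01,0,0,0,0,0,0.6]]'|head -1; python3 chk.py
```

```text
time: 9.38
bar az -62.86504787141551 T [0.515 1.319 0.428] F [-5.   2.4 20.1] q7 0.839
time: 9.55
bar az -63.458029992141704 T [0.533 0.999 0.449] F [-3.6  3.9 19.7] q7 0.829
tab (np.float64(244.81), np.float64(236.7), array([ 0.5315, -0.1379]), np.float64(-23.1)) start (np.float64(244.37), np.float64(235.6), array([ 0.5285, -0.1358]), np.float64(-22.12))
```

The torque climbed to 0.45 N m, clear of the 0.35 running level, so the dial is at the stop. Now I'll turn back, stopping short of the tab on purpose.

```bash
python3 -m handwheel '[[0.01,0,0,0,0,0,-2],[0.01,0,0,0,0,0,-4],[0.01,0,0,0,0,0,-5],[0.01,0,0,0,0,0,-5]]'; python3 chk.py;  python3 -m handwheel '[[0.01,0,0,0,0,0,-5],[0.01,0,0,0,0,0,-5],[0.01,0,0,0,0,0,-5],[0.01,0,0,0,0,0,-5],[0.01,0,0,0,0,0,-2],[0.01,0,0,0,0,0,0]]'; python3 chk.py
```

```text
time: 10.1
position: [0.4867, -0.1184, 0.0605]
tool_rot: [1.263, 2.875, 0.005]
ft_force: [-3.6, 2.9, 18.8]
grip_width: 0.179
grip_force: 30.0
bar az -47.44391467541941 T [ 0.587  1.001 -0.372] F [-3.6  2.9 18.8] q7 1.096
tab (np.float64(244.89), np.float64(236.43), array([ 0.5311, -0.1372]), np.float64(-22.48)) start (np.float64(244.37), np.float64(235.6), array([ 0.5285, -0.1358]), np.float64(-22.12))
time: 10.9
position: [0.4867, -0.1184, 0.0606]
tool_rot: [0.695, 3.062, 0.005]
ft_force: [-3.9, 2.1, 18.7]
grip_width: 0.178
grip_force: 30.0
bar az -25.578916102769085 T [ 0.566  1.002 -0.265] F [-3.9  2.1 18.7] q7 1.462
tab 128.0 start (np.float64(244.37), np.float64(235.6), array([ 0.5285, -0.1358]), np.float64(-22.12))
```

Unload, release and rise to measure from above.

```bash
python3 -m handwheel '[[0.01,0,0,-0.002,0,0,0],[0.01,0,0,0,0,0,0],[0.04,0,0,0,0,0,0],[0.04,0,0,0,0,0,0],[0.04,0,0,0,0,0,0],[0.04,0,0,-0.02,0,0,0],[0.04,0,0,-0.05,0,0,0],[0.04,0,0,-0.05,0,0,0],[0.04,0,0,-0.04,0,0,0],[0.04,0,0,0,0,0,0],[0.04,0,0,0,0,0,0]]'
cat > look.py <<'E'
import sys
from bench import ctrl
from h import *
n=sys.argv[1];c=ctrl.camera_info("wrist");im,d=ctrl.get_image("wrist");c=dict(c,im=im,d=d);np.savez(f"pics/{n}.npz",**c)
X=np.array(c["R"])@[.486,-.1185,.05]+c["t"];u,v=((np.array(c["intrinsics"])@X)[:2]/X[2]).astype(int);print(u-60,v-60)
measure(c,u-60,u+60,v-60,v+60,f"pics/{n}c.png")
E
python3 look.py w4
```

```text
time: 12.32
position: [0.4844, -0.1187, 0.2192]
tool_rot: [-0.694, -3.063, -0.0]
ft_force: [-0.3, 0.6, -1.1]
grip_width: 0.464
grip_force: 0.0
261 125
centre [ 0.4855 -0.118 ] r 0.0574
bar 697 [ 0.4841 -0.1176  0.0864] az 154.3 len 0.05
line 68 [ 0.4943 -0.1221  0.0872] az PCA -25.5 az from C -24.9
tab 151 [ 0.5064 -0.1269  0.0524] r 0.0401 az -24.3
```

View pics/w4c.png

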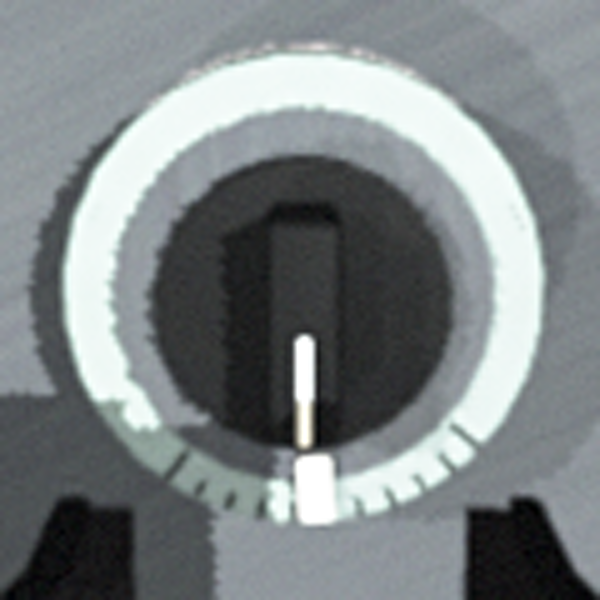

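The pointer line at (303,390) nearly reaches the tab, which is at about (316,490). It still needs a few degrees counter-clockwise. I'll get the tab azimuth to sub-pixel.

```bash
cat > tab.py <<'E'
import sys
from h import *
def tabaz(n,C):
    c=dict(np.load(f"pics/{n}.npz"));im=c["im"]
    m=(im.min(2)>=246).astype(np.uint8)
    k,l,st,ce=cv2.connectedComponentsWithStats(m)
    for i in range(1,k):
        if 8<st[i,4]<250:
            p=atz(c,*ce[i],.053);d=p[:2]-C;r=np.hypot(*d)
            if r<.06:
                v,u=np.nonzero(l==i);q=np.array([atz(c,a,b,.053)[:2] for a,b in zip(u,v)]);V=np.linalg.eigh(np.cov(q.T))[1][:,1];V*=np.sign(V@d)
                print(n,ce[i].round(2),st[i].tolist(),"r",r.round(4),"az",np.degrees(np.arctan2(d[1],d[0])).round(2),"axis",np.degrees(np.arctan2(V[1],V[0])).round(1))
for n in sys.argv[1:]: tabaz(n,np.array([.4854,-.118]))
E
python3 tab.py w1 w4; python3 - <<'E'
from h import *
c=dict(np.load("pics/w4.npz"));C=[.4854,-.118]
for n,u,v,z in(("tab",316,490,.053),("lineA",303,340,.086),("lineB",303,402,.086),("tick0",468,435,.046),("tickN",178,465,.046)):
    p=atz(c,261+u/5,125+v/5,z);d=p[:2]-C;print(n,p.round(4),np.hypot(*d).round(4),np.degrees(np.arctan2(d[1],d[0])).round(1))
print(c["im"][215:232,316:332].min(2))
E
```

```text
w1 [325.47 199.53] [319, 191, 14, 18, 60] r 0.0201 az 8.44 axis 23.3
w1 [313.9  220.75] [310, 215, 8, 13, 81] r 0.046 az -21.6 axis -21.7
w4 [321.08 198.86] [320, 193, 3, 13, 36] r 0.0165 az -26.43 axis -24.8
w4 [323.69 222.39] [320, 216, 8, 13, 83] r 0.0461 az -21.92 axis -19.9
tab [ 0.5292 -0.135   0.053 ] 0.047 -21.2
lineA [ 0.4866 -0.1183  0.086 ] 0.0013 -15.1
lineB [ 0.499  -0.1242  0.086 ] 0.015 -24.6
tick0 [ 0.5347 -0.0962  0.046 ] 0.0539 23.9
tickN [ 0.5109 -0.164   0.046 ] 0.0526 -61.0
[[121 139 141 126  86  91  93 106 120 125 121 107 114 130 137 138]
 [108 145 143 132 153 217 239 247 248 248 231 146 111 136 145 145]
 [106 136 135 127 239 255 255 255 255 255 255 200 111 135 148 144]
 [135 146 141 147 249 255 255 255 255 255 255 209 105 132 144 144]
 [133 143 139 144 246 255 255 255 255 255 255 211 110 134 158 161]
 [138 159 132 108 239 255 255 255 255 255 255 224 145 172 197 212]
 [218 214 167 124 237 255 255 255 255 255 255 238 192 207 230 235]
 [242 241 220 159 236 255 255 255 255 255 255 244 201 214 225 237]
 [239 241 234 181 234 255 255 255 255 255 255 246 200 210 221 228]
 [237 240 234 205 240 255 255 255 255 255 255 246 201 211 217 197]
 [242 240 227 159 228 255 255 255 255 255 255 250 215 215 232 214]
 [243 241 221 123 209 255 255 255 255 255 255 253 224 214 225 220]
 [240 243 227 130 201 255 255 255 255 255 255 255 228 207 210 200]
 [226 234 206 132 182 255 255 255 255 255 255 255 218 191 179 172]
 [179 185 161 130 147 206 243 242 240 236 228 198 161 151 148 148]
 [145 150 139 138 137 145 144 143 142 131 135 139 135 135 135 137]
 [144 139 140 142 143 143 137 137 143 144 138 139 137 143 144 142]]
```

The tab is at about -21.7° and the pointer at about -25.6°, so +3.9° is left. I'll regrip, press and turn.

```bash
python3 -m handwheel '[[0.04,-0.001,0.0005,0.05,0,0,0],[0.04,0,0,0.05,0,0,0],[0.04,0,0,0.04,0,0,0],[0.04,0,0,0.018,0,0,0],[0.04,0,0,0,0,0,0],[0.01,0,0,0,0,0,0],[0.01,0,0,0,0,0,0],[0.01,0,0,0,0,0,0],[0.01,0,0,0,0,0,0]]' 30; python3 -m handwheel '[[0.01,0,0,0.001,0,0,0],[0.01,0,0,0.0005,0,0,0],[0.01,0,0,0,0,0,0]]'; python3 chk.py
```

```text
time: 13.5
position: [0.4868, -0.1189, 0.0628]
tool_rot: [0.694, 3.062, 0.001]
ft_force: [-0.5, 0.4, 3.1]
grip_width: 0.183
grip_force: 30.0
time: 13.88
position: [0.487, -0.1189, 0.0626]
tool_rot: [0.694, 3.063, 0.002]
ft_force: [-4.4, -0.1, 15.9]
grip_width: 0.179
grip_force: 30.0
bar az -25.54824195463449 T [ 0.228  1.061 -0.034] F [-4.4 -0.1 15.9] q7 1.466
tab 126.0 start (np.float64(244.37), np.float64(235.6), array([ 0.5285, -0.1358]), np.float64(-22.12))
```

```bash
python3 -m handwheel '[[0.01,0.0003,0,0.0006,0,0,0],[0.01,0,0,0,0,0,0],[0.01,0,0,0,0,0,-2],[0.01,0,0,0,0,0,-2],[0.01,0,0,0,0,0,0]]'; python3 chk.py
```

```text
time: 14.55
position: [0.4871, -0.1189, 0.0625]
tool_rot: [0.588, 3.084, 0.003]
ft_force: [-4.5, 1.5, 19.5]
grip_width: 0.184
grip_force: 30.0
bar az -21.60037880459258 T [ 0.341  1.317 -0.282] F [-4.5  1.5 19.5] q7 1.533
tab 129.0 start (np.float64(244.37), np.float64(235.6), array([ 0.5285, -0.1358]), np.float64(-22.12))
```

```bash
python3 -m handwheel '[[0.01,0,0,-0.002,0,0,0],[0.01,0,0,0,0,0,0],[0.04,0,0,0,0,0,0],[0.04,0,0,0,0,0,0],[0.04,0,0,0,0,0,0],[0.04,0,0,-0.02,0,0,0],[0.04,0,0,-0.05,0,0,0],[0.04,0,0,-0.05,0,0,0],[0.04,0,0,-0.04,0,0,0],[0.04,0,0,0,0,0,0],[0.04,0,0,0,0,0,0]]'; python3 look.py w5; python3 tab.py w5
```

```text
time: 15.98
position: [0.4853, -0.1186, 0.2211]
tool_rot: [-0.587, -3.085, -0.0]
ft_force: [-0.6, -0.5, -0.5]
grip_width: 0.462
grip_force: 0.0
260 124
centre [ 0.4852 -0.1181] r 0.0574
bar 694 [ 0.4846 -0.1174  0.0863] az 158.6 len 0.05
line 59 [ 0.4943 -0.1218  0.0872] az PCA -21.6 az from C -22.0
tab 155 [ 0.5065 -0.1292  0.0522] r 0.04 az -24.8
w5 [320.53 195.76] [320, 192, 2, 9, 17] r 0.0139 az -22.67 axis -20.3
w5 [320.59 221.46] [318, 215, 7, 13, 76] r 0.0462 az -21.79 axis -19.1
```

View pics/w5c.png

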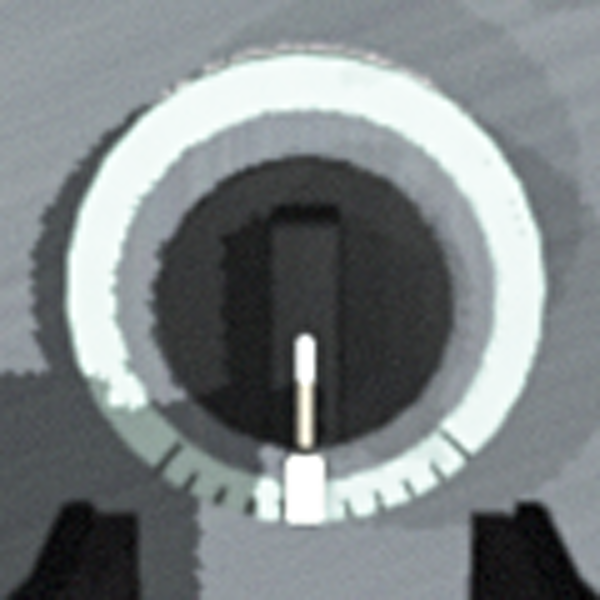

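The pointer line (x≈305) now points straight at the tab (x≈305), at -21.5° against -21.8°. The timer has stayed where it was and the gripper is clear, so I'll hand it in.

```bash
python3 -c "
from bench import ctrl;print(ctrl.close_job())"
```

```text
the job is handed in; nothing more can be done
None
```

I wound the dial clockwise to its stop, turned it back until the pointer lined up with the index tab (within about 0.3° by camera), let go and handed the job in at about 16 s; the highest press I read was about 22 N, and by camera the timer's centre and tab were where they started.

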